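# Load three steel balls and hold the sprung gate open at its mark

### The job

Take the three large steel balls from the rack and put one into each of the three wells on top of the loading fixture while its gate is shut. Then pull the fixture's sprung gate out by its upright handle until the handle stands in line between the two upright pins, so that the balls drop into the sockets below, and finish while holding it there with the gripper: do not let go. Leave the two smaller balls in the rack and the other things on the table where they are.

Things in the scene. Friction and masses are not known exactly. Their poses are not given: they have to be found in the camera images.
- fixture: ball-loading fixture, bolted down: aluminium block on a dark base plate. Origin: on the table, below the middle of three wells; x points from the handle (front, towards the robot) into the block, y along the wells, z up. Block x -45 to +60, y -95 to +95 mm, top 51 mm high; base x -150 to +60, y +-100 mm, 5 mm thick. Between top plate and sockets a steel gate plate (z 36 to 40 mm) floors the wells.
- gate (a joint): travel of the gate plate in m: 0 shut (as it starts, sprung home), growing as the handle is pulled straight out along the fixture's -x; 0.032 at the mark (its openings are then under the wells), end stop 0.045. Spring pull 4 N shut, 12 N at the mark, 15 N at the stop; it slams back when let go. The balls drop into the sockets before it reaches the mark.
- handle (a point): point on the axis of the gate's upright round black grip (22 mm diameter, from 40 to 85 mm above the table, standing on the gate's tongue whose top is at 40 mm); the point is 70 mm above the table. Shut it lies at fixture x = -95 mm, y = 0; it moves with the gate.
- mark (a point): the mark: point at fixture x = -127 mm, y = 0, 70 mm above the table, midway between two upright steel pins (10 mm diameter, tops 49 mm above the table, at y = +-45 mm, one each side of the gate's tongue). The gate is at the mark when the grip's axis stands in line between the two pins.
- rack: black plastic ball rack, fixed, 190 x 130 x 20 mm, origin at the centre of its underside on the table, x along its long side. Six square nests (16 mm wide) at x = -62, 0, +62 mm and y = -31, +31 mm. A 28 mm ball in a nest has its centre 31.5 mm above the table, a 20 mm ball 26 mm. Three nests hold the large balls, two the small ones, one is empty.
- ball_a_center (a point): centre of a large bright steel ball, 28 mm diameter, about 90 g, loose, lying in a nest of the rack; the three large balls are alike
- ball_b_center (a point): centre of a large bright steel ball, 28 mm diameter, about 90 g, loose, lying in a nest of the rack; the three large balls are alike
- ball_c_center (a point): centre of a large bright steel ball, 28 mm diameter, about 90 g, loose, lying in a nest of the rack; the three large balls are alike
- small_a_center (a point): centre of a smaller steel ball, 20 mm diameter, in a nest of the rack: to be left there
- small_b_center (a point): centre of a smaller steel ball, 20 mm diameter, in a nest of the rack: to be left there
- well0 (a point): well at fixture y = -55 mm: round hole 32 mm across in the top plate (10 mm thick, top 51 mm above the table), floored by the gate plate when shut. The point, 54 mm above the table, is where the centre of a 28 mm ball lies when it sits in the well on the shut gate
- socket0 (a point): socket straight below well0: square pocket 34 mm across, its floor 5 mm above the table. The point, 19 mm above the table, is where the ball's centre lies once it has dropped through the opened gate
- well1 (a point): well at fixture y = 0 mm: round hole 32 mm across in the top plate (10 mm thick, top 51 mm above the table), floored by the gate plate when shut. The point, 54 mm above the table, is where the centre of a 28 mm ball lies when it sits in the well on the shut gate
- socket1 (a point): socket straight below well1: square pocket 34 mm across, its floor 5 mm above the table. The point, 19 mm above the table, is where the ball's centre lies once it has dropped through the opened gate
- well2 (a point): well at fixture y = 55 mm: round hole 32 mm across in the top plate (10 mm thick, top 51 mm above the table), floored by the gate plate when shut. The point, 54 mm above the table, is where the centre of a 28 mm ball lies when it sits in the well on the shut gate
- socket2 (a point): socket straight below well2: square pocket 34 mm across, its floor 5 mm above the table. The point, 19 mm above the table, is where the ball's centre lies once it has dropped through the opened gate
- flange: bystander: steel flange, 80 mm disc with a 40 mm hub, 35 mm high, beyond the fixture; origin at its underside
- link: bystander: flat slotted steel link, 100 x 28 x 6 mm, near the robot; origin at its underside
- collar: bystander: round steel collar, 44 mm across, 18 mm high, near the robot; origin at its underside
- clamp_block: bystander: stepped steel clamp block, 45 x 30 x 40 mm, beyond the fixture; origin at its underside
- lever: bystander: flat steel lever with a black knob, 165 mm long, 22 mm high, lying beyond the fixture; origin at its underside
- oil: bystander: white plastic bottle, 50 mm diameter, 130 mm high; origin at its underside
- pin_bin: bystander, fixed: blue bin of dowel pins, 190 x 130 x 45 mm, on the other side of the fixture from the rack (the two may be on either side)

How it is judged (in metres and radians):
On the way:
1. one large ball sits in each of the three wells, on the shut gate (distance between any of ball_a_center, ball_b_center, ball_c_center and well0 below 0.007 m and distance between any of ball_a_center, ball_b_center, ball_c_center and well1 below 0.007 m and distance between any of ball_a_center, ball_b_center, ball_c_center and well2 below 0.007 m and value of joint gate below 0.006 m), for 0.2 s.
At the end, for the whole second after the job is handed in: One large ball lies in each of the three sockets (within 9 mm of its place); the gate stands still, 27 to 37 mm out (handle within 5 mm of the line between the pins), held by the fingers (more than 2 N on it) when the program ends and for the second after (distance between any of ball_a_center, ball_b_center, ball_c_center and socket0 below 0.009 m and distance between any of ball_a_center, ball_b_center, ball_c_center and socket1 below 0.009 m and distance between any of ball_a_center, ball_b_center, ball_c_center and socket2 below 0.009 m and value of joint gate between 0.027 and 0.037 m and velocity of joint gate between -0.01 and 0.01 m/s and contact force between the fingers and gate above 2 N); the arm keeps its last pose, push and grip.
It fails at once if a smaller ball or another thing on the table was moved more than 20 mm (distance of any of small_a_center, small_b_center, flange, link, collar, clamp_block, lever, oil from where it was at the start of the episode above 0.02 m).
It also fails if it takes over 64 s, if anything falls off the work surface, if the arm or the gripper's body presses on something with over 40 N, if the wrist force passes 120 N, or if a joint passes its speed limit or range.

### The arm

A 6-joint arm with a two-finger parallel gripper is mounted at the origin on the work surface. World frame = base frame: x ahead of the robot, y to its left, z up, the work surface at z = 0. Lengths are in m, angles in degrees, forces in N, time in s.
With the tool pointing down it reaches from about 0.35 to 0.875 m from the base axis. Payload 15.5 kg.
Tool frame: the origin (TCP) lies midway between the tips of the shut fingers; the grasp point (between the pads) lies 19 mm behind it (r.hold_point_z is the distance from the TCP to the grasp point, in m); z points along the fingers, y is the line along which they close (so a half turn about z gives the same grasp; the last joint's range is limited). The gripper opens to 85 mm and grips with 20 to 120 N. Pads are 22 mm wide; open, the fingers measure 114 mm over their backs; the gripper's body (76 mm by 85 mm) begins 54 mm behind the grasp point. The pads swing forward as they close: fully open they stand 13 mm farther back than shut.
Start: joints at [65.059, 28.281, 77.091, -0, 74.628, -5.472], TCP at [0.208, 0.589, 0.231] pointing down, gripper open.
Joint ranges: [-166.48, 166.48], [-47.26, 123.95], [12.59, 153.08], [-70.14, 250.14], [6.76, 159.57], [-176.63, 176.63]. Speed limits (degrees/s): [108.29, 108.29, 147.25, 172.46, 172.46, 172.46].

### API

Orientations are given as a 3x3 rotation matrix whose columns are the frame's x, y, z axes.
In Python, from rig import status, eyes, r gives the robot as it stands.
- The arm moves only by the tool drive_tool, never from a script. Its argument "steps" is a list of rows, each a list of 5 numbers: the closure, from -1 (fully open) to 1 (shut), then the shift along the tool's x, y, z as a fraction of full scale, then the turn about the tool's z as a fraction of full scale. In form: [[grip, tx, ty, tz, roll], ...]. A call has 1 to 12 rows; each row shifts and turns the commanded pose from where the row before left it, along the tool's axes as they then stand; what a row does not reach is not made up. Full scale, the value 1, is 150 mm for a shift and pi rad for a turn. A row lasts 1/10 s, in which the tool goes at most 50 mm and 8.59 degrees, less where a joint would pass 70% of its speed; a pose out of reach is approached as far as the arm can. A call with a number of a shift or a turn outside -1 to 1 is refused whole. A call with a gripper value outside its range is refused whole. The fingers move at their own pace and stop on an object; "force" is the grip in N (left out, the last holds). Time passes only in rows, so rows that do not move let the fingers close. It gives the time, the measured TCP pose, the force, the opening and the grip force at its end, in the units of the state.
- status.observe(): the state, without advancing time (a new reading comes with each control period).
- eyes.camera(name): name is "side" or "top"; returns the picture (420x560x3 uint8, blue, green, red); there is no depth.
- eyes.camera_params(name): a dict with "fx", "fy", "cx", "cy" (pixels), "k1" (the pictures are not rectified: a ray, as slopes to the right and down, at radius r is drawn at 1 + k1 r^2 times it, then the intrinsics apply), "origin" and "orientation" of the camera in the world. Camera axes: x right, y down, z forward; pixel columns grow to the right and rows downward; lengths in m; the calibration is good to about 2 mm. A picture is of the moment at which its call begins. camera_params takes no time and is no camera call.
- r.hand_in(): hands the job in; it is judged then, once.
Trained networks look in the newest picture that a camera, given by its name, has taken for a name from the list of things; names that differ only in an ending like _2 or _b are one class to them, and where a whole thing is asked for, a point or a joint stands for the part that bears it (a point fixed in the world has none). Each returns a list of dicts, best first, with "confidence" (0 to 1); they miss things now and then, are a little off and sometimes report something else, mostly with a low value. They report only what shows in the picture. A call takes as long as a camera call.
- eyes.outline_of(camera, thing): "pixels" (420x560 bool, what is visible of it).
- eyes.place_of(camera, thing): "location" ([x, y, z] in m, in world coordinates, good to about 4 mm: a listed point, or the origin of a listed thing).
The state is a dict: "time_s": time; "joint_pos": joint angles; "qd": joint speeds; "tau": joint torques, N m; "tcp_pos": TCP position; "tcp_rot": TCP orientation; "force": force on the tool from outside, world axes, zero at the start; "wrist_torque": the same for the moment, N m; "gripper_width": finger opening in m; "finger_force": force on a finger pad.
Only numpy, scipy, OpenCV 4.12 (cv2) and the standard library are available. Lean on these libraries where they do the work, as an engineer would, in place of code of your own. Each camera call takes 0.05 s, during which the arm holds its last target. There are 200 camera calls.

## Working session

There is one attempt and no reset: what is moved stays moved. The work goes in short steps, Python scripts to look and compute and a tool call to move; the robot and the scene stay as the last step left them, time stands still between calls to the robot, and variables do not carry over. Pictures are saved under pics/ and viewed, at most 10 in all, crops included, and the job is handed in when it is done.

Besides the shell and the picture viewer there is one more tool, called after "Call:" by a JSON object that holds its "op" and its "data", one argument or row to a line. drive_tool: Moves the arm, as the interface text tells. Its arguments: {"type":"object","properties":{"steps":{"type":"array","items":{"type":"array","items":{"type":"number"}}},"force":{"type":"number"}},"required":["steps"]}

```bash
mkdir -p pics
cat > h.py <<'E'
from rig import status, eyes, r
import numpy as np, cv2
def px(name,P):
    c=eyes.camera_params(name);R=np.array(c["orientation"]);o=np.array(c["origin"])
    q=(np.atleast_2d(P)-o)@R;s=q[:,:2]/q[:,2:];s=s*(1+c["k1"]*(s**2).sum(1,keepdims=True))
    return s*[c["fx"],c["fy"]]+[c["cx"],c["cy"]]
def ray(name,uv,z):
    c=eyes.camera_params(name);R=np.array(c["orientation"]);o=np.array(c["origin"])
    d=(np.atleast_2d(uv)-[c["cx"],c["cy"]])/[c["fx"],c["fy"]];s=d.copy()
    for _ in range(20): s=d/(1+c["k1"]*(s**2).sum(1,keepdims=True))
    w=np.c_[s,np.ones(len(s))]@R.T
    return o+w*((z-o[2])/w[:,2:])
def st():
    s=status.observe();print({k:np.round(s[k],4).tolist() for k in("time_s","joint_pos","tcp_pos","tcp_rot","force","gripper_width","finger_force")})
E
python3 - <<'E'
from h import *
for n in("top","side"):
    cv2.imwrite(f"pics/{n}0.png",eyes.camera(n))
    for t in ["fixture","handle","mark","rack","ball_a_center","small_a_center","well0","well1","well2","oil","pin_bin"]:
        print(n,t,[(np.round(d["location"],4).tolist(),round(d["confidence"],2)) for d in eyes.place_of(n,t)])
st();print(r.hold_point_z, eyes.camera_params("top"))
E
```

```text
top fixture [([0.6119, 0.0199, 0.0038], 0.74)]
top handle [([0.497, 0.3211, 0.0318], 0.71), ([0.5203, 0.0243, 0.0728], 0.64)]
top mark [([0.4884, 0.0192, 0.0699], 0.86), ([0.3324, 0.1791, -0.0016], 0.72), ([0.7461, -0.1891, 0.0023], 0.58), ([0.6139, 0.0166, 0.0508], 0.56)]
top rack [([0.5003, 0.2902, -0.0014], 0.78)]
top ball_a_center [([0.4288, 0.312, 0.0321], 0.54)]
top small_a_center [([0.5668, 0.274, 0.0237], 0.43)]
top well0 [([0.6095, 0.0781, 0.0598], 0.88), ([0.613, -0.0322, 0.0563], 0.82), ([0.7446, -0.1883, 0.0], 0.27)]
top well1 [([0.6095, 0.0781, 0.0598], 0.88), ([0.613, -0.0322, 0.0563], 0.82), ([0.7446, -0.1883, 0.0], 0.27)]
top well2 [([0.6095, 0.0781, 0.0598], 0.88), ([0.613, -0.0322, 0.0563], 0.82), ([0.7446, -0.1883, 0.0], 0.27)]
top oil [([0.7206, -0.3408, -0.003], 0.96), ([0.4933, 0.3222, 0.0289], 0.18)]
top pin_bin [([0.5269, -0.3042, 0.0056], 0.63)]
side fixture [([0.6127, 0.0258, -0.0011], 0.69)]
side handle []
side mark [([0.4874, 0.0164, 0.0672], 0.9), ([0.7581, 0.1747, 0.0007], 0.27)]
side rack [([0.4979, 0.295, -0.0001], 0.92)]
side ball_a_center [([0.4348, 
[... 550 characters left out ...]
66, -0.308, -0.0003], 0.92)]
{'time_s': 1.2, 'joint_pos': [65.0594, 28.2803, 77.092, 0.0001, 74.6289, -5.47], 'tcp_pos': [0.2083, 0.5893, 0.2313], 'tcp_rot': [[-0.9428, 0.3333, -0.0], [0.3333, 0.9428, -0.0], [0.0, -0.0, -1.0]], 'force': [-0.7674, -0.599, 0.4061], 'gripper_width': 0.0855, 'finger_force': 0.0}
0.0187 {'fx': 411.7330253234881, 'fy': 411.7330253234881, 'cx': 271.97342244985555, 'cy': 207.79794501602467, 'k1': -0.016872056910712092, 'origin': array([0.38913339, 0.02077873, 0.99668199]), 'orientation': array([[-5.44199232e-03, -9.82187710e-01,  1.87823554e-01],
       [-9.99983945e-01,  5.64173900e-03,  5.28910017e-04],
       [-1.57914039e-03, -1.87817660e-01, -9.82202643e-01]])}
```

View pics/top0.png

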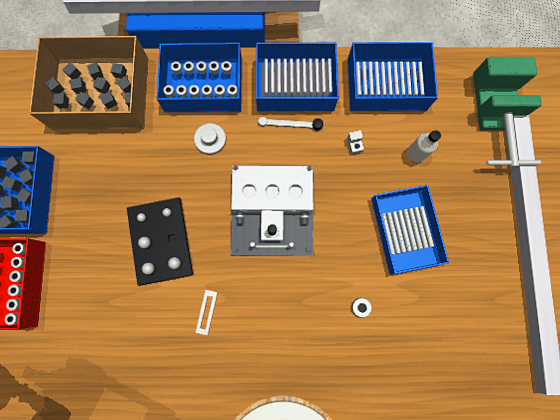

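View pics/side0.png

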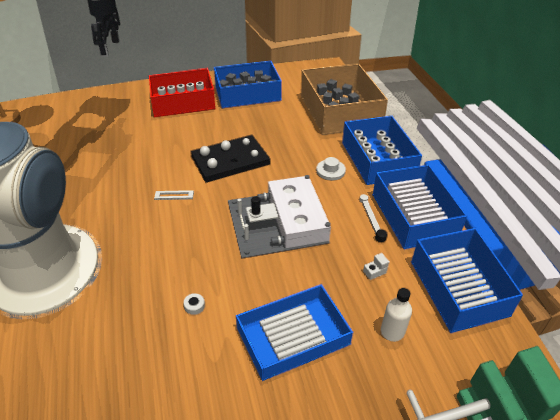

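The top view shows the rack with large balls at about (144,242), (148,268), (174,263), small ones at (141,217), (180,202), and an empty nest at (171,238). Wells are at about (249,191), (272,190), (295,190), the grip at (271,230) and the pins at (251,246), (291,246). The side view agrees. Next I refine to sub-pixel.

Run:
```python
from h import *
img=cv2.imread("pics/top0.png");g=cv2.cvtColor(img,cv2.COLOR_BGR2GRAY)
from scipy.spatial.transform import Rotation
# rack: dark hull
m=(g<70).astype(np.uint8);m[:, :115]=0;m[:,205:]=0;m[:190]=0;m[295:]=0
c=max(cv2.findContours(m,0,2)[0],key=cv2.contourArea);rect=cv2.boxPoints(cv2.minAreaRect(c))
hull=cv2.convexHull(c)[:,0].astype(float)
W=ray("top",hull,0.02)[:,:2]*1000
print("rack rect mm",[np.round(v,1) for v in cv2.minAreaRect(W.astype(np.float32))])
print("rack corners",ray("top",rect,.02).round(3).tolist())
n,l,s,ce=cv2.connectedComponentsWithStats(((g>110)&(cv2.fillConvexPoly(np.zeros_like(g),np.int32(hull),1)>0)).astype(np.uint8))
for i in range(1,n):
    if s[i,4]>20: print("ball",ce[i].round(1),s[i,4],s[i,2:4],ray("top",ce[i],.0315)[0].round(4),ray("top",ce[i],.026)[0].round(4))
for nme in("top","side"):
  eyes.camera(nme)
  for t in("ball_a_center","small_a_center","well0","handle","gate"):
    for d in eyes.outline_of(nme,t):
      p=np.argwhere(d["pixels"])[:,::-1]
      if len(p): print(nme,t,round(d["confidence"],2),len(p),p.min(0),p.max(0),p.mean(0).round(1))
A=np.array(img)[155:265,120:325];cv2.imwrite("pics/crop1.png",cv2.resize(A,None,fx=3.9,fy=3.9,interpolation=cv2.INTER_CUBIC))
```

```text
rack rect mm [array([497.6, 290.6]), array([191.9, 132.3]), np.float64(11.0)]
rack corners [[0.582, 0.379, 0.02], [0.604, 0.244, 0.02], [0.413, 0.207, 0.02], [0.393, 0.337, 0.02]]
ball [166.2 211.7] 52 [9 8] [0.5658 0.2736 0.0315] [0.5668 0.275  0.026 ]
ball [140.6 216.7] 50 [8 8] [0.5539 0.3343 0.0315] [0.5548 0.3361 0.026 ]
ball [143.7 241.9] 102 [12 11] [0.4937 0.3239 0.0315] [0.4943 0.3256 0.026 ]
ball [173.7 262.6] 107 [12 12] [0.4449 0.2511 0.0315] [0.4452 0.2524 0.026 ]
ball [147.4 268. ] 106 [12 11] [0.4328 0.3119 0.0315] [0.433  0.3136 0.026 ]
top ball_a_center 0.4 100 [143 263] [154 273] [148.3 268.4]
top ball_a_center 0.4 304 [347 130] [362 153] [354.6 141.5]
top ball_a_center 0.29 7360 [230 165] [312 256] [271.4 210.8]
top small_a_center 0.4 58 [163 208] [171 215] [167.1 211.5]
top well0 0.9 7367 [229 165] [313 256] [271.4 210.9]
top handle 0.86 959 [242 186] [301 239] [271.4 212.8]
top handle 0.44 7417 [229 165] [313 256] [271.3 210.9]
top gate 0.71 999 [242 186] [301 239] [270.5 212.7]
side ball_a_center 0.68 1995 [191 135] [270 181] [230.6 158.5]
side ball_a_center 0.54 5855 [229 176] [329 256] [280.  218.6]
side ball_a_center 0.38 53 [201 147] [208 154] [204.7 150.4]
side well0 0.85 6022 [228 175] [330 257] [279.9 218.5]
side handle 0.91 674 [247 188] [304 223] [267.5 209.7]
side gate 0.85 565 [248 189] [305 223] [266.5 210.8]
side gate 0.69 6064 [228 176] [330 258] [279.8 218.6]
```

View pics/crop1.png

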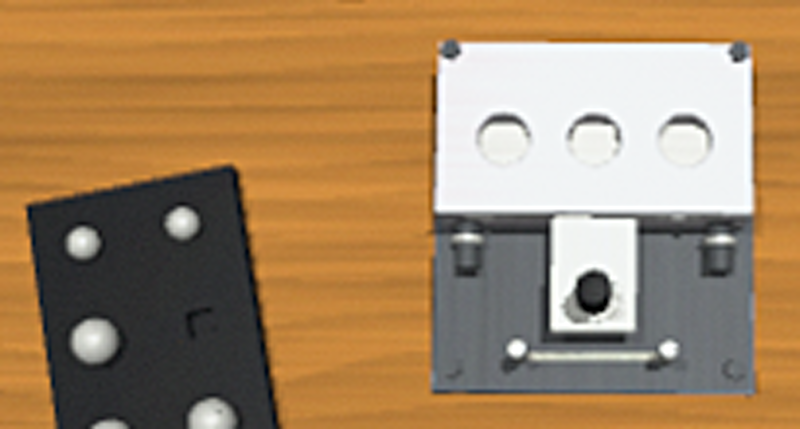

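The crop shows well rims at crop pixels (503,139), (594,139), (685,140), pins at (516,348), (669,348), and the grip top at about (594,290). The fixture is almost square to the image.

Run:
```python
from h import *
f=lambda a:np.array(a,float)/3.902+[120,155]
print("wells",ray("top",f([(503,139),(594,139.5),(685,140)]),.051).round(4).tolist())
print("pins",ray("top",f([(516,348),(669,348)]),.049).round(4).tolist())
print("plate",ray("top",f([(436,41),(752,42),(754,214),(434,213)]),.051).round(4).tolist())
print("base",ray("top",f([(432,392),(755,393)]),.005).round(4).tolist())
print("grip",ray("top",f([(594,285)]),.085).round(4).tolist())
# network points, both cameras repeated
for n in("top","side"):
  for k in range(2):
    eyes.camera(n)
    for t in("fixture","well1","mark","handle"):
      print(n,t,[np.round(d["location"],4).tolist() for d in eyes.place_of(n,t) if d["confidence"]>.5])
st()
```

```text
wells [[0.6115, 0.0754, 0.051], [0.6109, 0.0205, 0.051], [0.6103, -0.0345, 0.051]]
pins [[0.4852, 0.0672, 0.049], [0.4847, -0.0231, 0.049]]
plate [[0.6733, 0.1168, 0.051], [0.6715, -0.0765, 0.051], [0.5646, -0.0751, 0.051], [0.5663, 0.1165, 0.051]]
base [[0.4629, 0.121, 0.005], [0.4611, -0.0777, 0.005]]
grip [[0.5174, 0.0209, 0.085]]
top fixture [[0.6104, 0.0222, 0.0033]]
top well1 [[0.6125, -0.0331, 0.0604], [0.6127, 0.0248, 0.0499], [0.6123, 0.0797, 0.0581]]
top mark [[0.4881, 0.0238, 0.069], [0.554, 0.3318, 0.0225]]
top handle [[0.5196, 0.0252, 0.0736]]
top fixture [[0.6093, 0.0216, -0.0008]]
top well1 [[0.6152, 0.0209, 0.0532], [0.6127, -0.0299, 0.0583], [0.6096, 0.078, 0.0546]]
top mark [[0.4856, 0.0211, 0.0711]]
top handle [[0.5195, 0.0236, 0.0728]]
side fixture [[0.6126, 0.0219, 0.0021]]
side well1 [[0.6127, 0.0223, 0.0557], [0.6153, 0.0717, 0.0505], [0.6111, -0.0323, 0.0585]]
side mark [[0.4848, 0.0223, 0.0687]]
side handle [[0.519, 0.0182, 0.0698]]
side fixture [[0.6136, 0.022, 0.0024]]
side well1 [[0.6157, 0.0202, 0.0559], [0.612, -0.0378, 0.0571], [0.6176, 0.0711, 0.0533]]
side mark [[0.4897, 0.0194, 0.0654], [0.7429, -0.1856, 0.0021]]
side handle [[0.5173, 0.0206, 0.0675]]
{'time_s': 2.8, 'joint_pos': [65.0596, 28.279, 77.0917, -0.0021, 74.6284, -5.4733], 'tcp_pos': [0.2083, 0.5893, 0.2313], 'tcp_rot': [[-0.9428, 0.3333, 0.0], [0.3333, 0.9428, -0.0], [-0.0, 0.0, -1.0]], 'force': [0.8488, -0.0759, 0.1513], 'gripper_width': 0.0857, 'finger_force': 0.0}
```

Call:
{"op": "drive_tool", "data": {
  "force": 40,
  "steps": [
    [-0.18,0,0,0.12,-0.036],
    [-0.18,0,0,0.12,-0.036],
    [-0.18,0,0,0.12,-0.036],
    [-0.18,-0.166,-0.206,0,0],
    [-0.18,-0.166,-0.206,0,0],
    [-0.18,-0.166,-0.206,0,0],
    [-0.18,-0.166,-0.206,0,0],
    [-0.18,-0.166,-0.206,0,0],
    [-0.18,-0.166,-0.206,0,0],
    [-0.18,-0.166,-0.206,0,0],
    [-0.18,-0.166,-0.206,0,0],
    [-0.18,-0.166,-0.206,0,0]
  ]
}}

```text
time_s: 4.0
tcp_pos: [0.4332, 0.3097, 0.1774]
tcp_rot: [[-1.0, 0.0, 0.0], [0.0, 1.0, 0.0], [-0.0, 0.0, -1.0]]
force: [0.7, 1.3, -0.0]
gripper_width: 0.0505
finger_force: 0.0
```

Call:
{"op": "drive_tool", "data": {
  "force": 40,
  "steps": [
    [-0.18,0.008,0.007,0.2,0],
    [-0.18,0,0,0.24,0],
    [-0.18,0,0,0.24,0],
    [-0.18,0,0,0.16,0],
    [-0.18,0,0,0.13,0],
    [-0.18,0,0,0.07,0],
    [-0.18,0,0,0,0]
  ]
}}

```text
time_s: 4.7
tcp_pos: [0.4307, 0.3118, 0.0204]
tcp_rot: [[-1.0, 0.001, -0.001], [0.001, 1.0, -0.001], [0.001, -0.001, -1.0]]
force: [0.4, 0.2, 0.4]
gripper_width: 0.0504
finger_force: 0.0
```

Run:
```python
from h import *
A=eyes.camera("top")[195:295,110:230];B=eyes.camera("side")[110:210,170:290]
cv2.imwrite("pics/g1.png",cv2.resize(np.hstack([A,B]),None,fx=3.3,fy=3.3,interpolation=cv2.INTER_CUBIC))
```

```text
(no output)
```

View pics/g1.png

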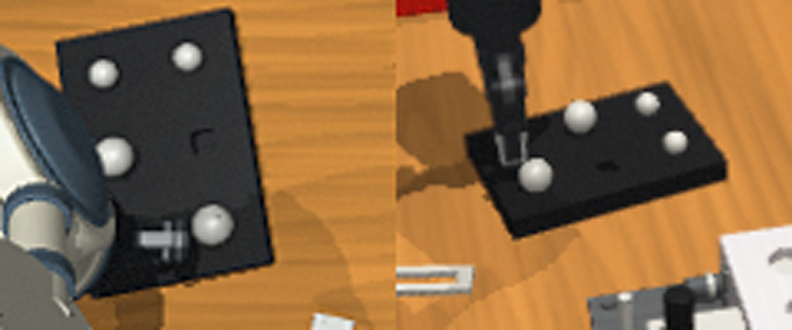

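Call:
{"op": "drive_tool", "data": {
  "force": 40,
  "steps": [
    [1,0,0,0,0],
    [1,0,0,0,0],
    [1,0,0,0,0],
    [1,0,0,0,0]
  ]
}}

```text
time_s: 5.2
tcp_pos: [0.4315, 0.3122, 0.0222]
tcp_rot: [[-1.0, 0.0, 0.001], [0.0, 1.0, 0.001], [-0.001, 0.001, -1.0]]
force: [0.5, -3.1, 7.3]
gripper_width: 0.0256
finger_force: 38.8
```

The picture shows the fingers straddling the near left ball with the others clear. A width of 25.6 mm means the contact is above the equator, so I open and go lower carefully.

Call:
{"op": "drive_tool", "data": {
  "force": 40,
  "steps": [
    [0,0,0,0,0],
    [0,0,0,0,0],
    [0,0,0,0.014,0],
    [0,0,0,0.013,0],
    [0,0,0,0,0],
    [0,0,0,0,0]
  ]
}}

```text
time_s: 5.8
tcp_pos: [0.4312, 0.3122, 0.0181]
tcp_rot: [[-1.0, 0.0, 0.001], [0.0, 1.0, 0.0], [-0.001, 0.0, -1.0]]
force: [-4.3, -2.6, 24.3]
gripper_width: 0.0426
finger_force: 12.3
```

Call:
{"op": "drive_tool", "data": {
  "force": 40,
  "steps": [
    [0,0,0,-0.02,0],
    [0,0,0,0,0],
    [1,0,0,0,0],
    [1,0,0,0,0],
    [1,0,0,0,0],
    [1,0,0,-0.05,0],
    [1,0,0,-0.1,0],
    [1,0,0,-0.1,0],
    [1,0,0,0,0],
    [1,0,0,0,0]
  ]
}}

```text
time_s: 6.8
tcp_pos: [0.4312, 0.3122, 0.0578]
tcp_rot: [[-1.0, 0.001, 0.001], [0.001, 1.0, 0.0], [-0.001, 0.0, -1.0]]
force: [-0.6, -0.5, -1.4]
gripper_width: 0.0257
finger_force: 39.3
```

Run:
```python
from h import *
B=eyes.camera("side")[90:200,150:290]
cv2.imwrite("pics/g2.png",cv2.resize(B,None,fx=5,fy=5,interpolation=cv2.INTER_CUBIC))
```

```text
(no output)
```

View pics/g2.png

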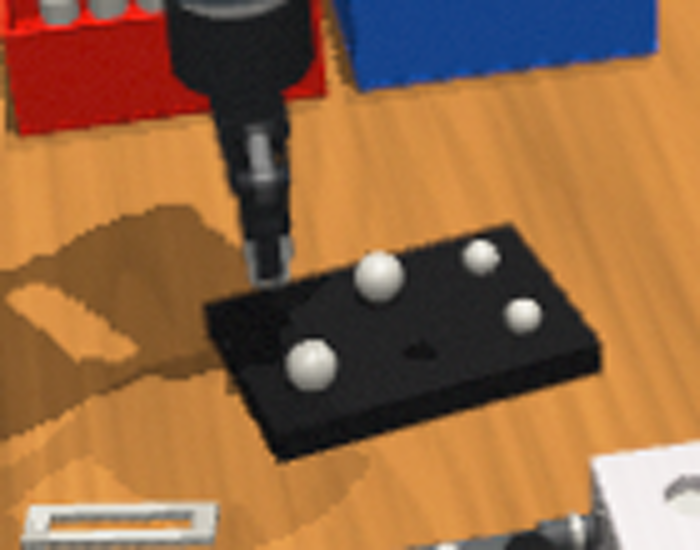

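Ball held above the rack at about crop (268,275), the other four undisturbed. Carrying it to well2.

Call:
{"op": "drive_tool", "data": {
  "steps": [
    [1,0,0,-0.21,0],
    [1,0,0,-0.21,0],
    [1,-0.15,-0.196,0,0],
    [1,-0.15,-0.196,0,0],
    [1,-0.15,-0.196,0,0],
    [1,-0.15,-0.196,0,0],
    [1,-0.15,-0.196,0,0],
    [1,-0.15,-0.196,0,0],
    [1,-0.15,-0.196,0,0],
    [1,-0.15,-0.196,0,0],
    [1,0,0,0,0],
    [1,0,0,0,0]
  ]
}}

```text
time_s: 8.05
tcp_pos: [0.6107, 0.0761, 0.1196]
tcp_rot: [[-1.0, 0.002, -0.002], [0.002, 1.0, 0.0], [0.002, 0.0, -1.0]]
force: [-0.2, 0.3, -1.2]
gripper_width: 0.0257
finger_force: 39.6
```

Call:
{"op": "drive_tool", "data": {
  "steps": [
    [1,-0.006,0.002,0.12,0],
    [1,0,0,0.15,0],
    [1,0,0,0.1,0],
    [1,0,0,0.06,0],
    [1,0,0,0,0],
    [1,0,0,0,0]
  ]
}}

```text
time_s: 8.65
tcp_pos: [0.6118, 0.0775, 0.0565]
tcp_rot: [[-1.0, 0.0, -0.0], [0.0, 1.0, 0.0], [0.0, 0.0, -1.0]]
force: [-0.3, -0.0, -1.7]
gripper_width: 0.0254
finger_force: 39.6
```

Run:
```python
from h import *
A=eyes.camera("top")[155:265,215:325];B=eyes.camera("side")[160:270,220:350]
cv2.imwrite("pics/g3.png",cv2.resize(np.hstack([A,B]),None,fx=3.3,fy=3.3,interpolation=cv2.INTER_CUBIC))
```

```text
(no output)
```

View pics/g3.png

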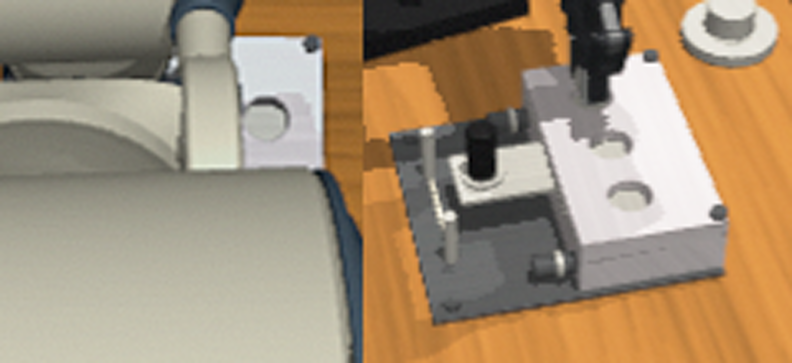

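The side view shows the fingers standing over well2's place in the row of wells. Lowering a little and releasing.

Call:
{"op": "drive_tool", "data": {
  "steps": [
    [1,0,-0.004,0.013,0],
    [1,0,0,0.01,0],
    [1,0,0,0,0],
    [0.1,0,0,0,0],
    [0.05,0,0,0,0],
    [0.05,0,0,0,0],
    [0.05,0,0,0,0],
    [0.05,0,0,-0.1,0],
    [0.05,0,0,-0.2,0],
    [0.05,0,0,-0.2,0]
  ]
}}

```text
time_s: 9.75
tcp_pos: [0.6116, 0.0765, 0.1294]
tcp_rot: [[-1.0, 0.001, -0.001], [0.001, 1.0, -0.0], [0.001, -0.0, -1.0]]
force: [0.6, -0.2, 0.0]
gripper_width: 0.0409
finger_force: 0.0
```

Run:
```python
from h import *
B=eyes.camera("side")[160:260,220:340]
for d in eyes.place_of("side","ball_a_center"):print(d)
cv2.imwrite("pics/g4.png",cv2.resize(B,None,fx=4,fy=4,interpolation=cv2.INTER_CUBIC));st()
```

```text
{'location': [0.6132, -0.0368, 0.0194], 'confidence': 0.53}
{'location': [0.6128, 0.0776, 0.0545], 'confidence': 0.44}
{'time_s': 9.85, 'joint_pos': [1.586, 33.6343, 84.5441, 0.0012, 61.4272, -88.3894], 'tcp_pos': [0.6142, 0.0766, 0.1327], 'tcp_rot': [[-1.0, 0.0004, 0.0069], [0.0004, 1.0, 0.0002], [-0.0069, 0.0002, -1.0]], 'force': [-0.9436, 0.7169, -0.5093], 'gripper_width': 0.0403, 'finger_force': 0.0}
```

View pics/g4.png

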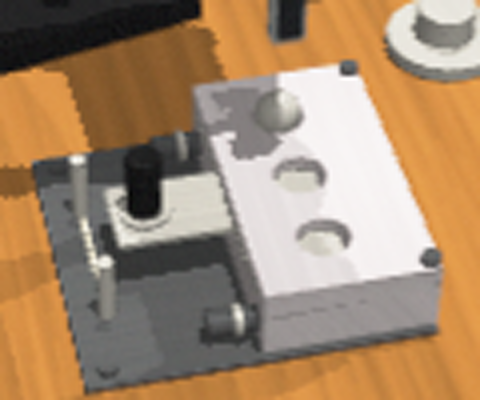

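The side view shows the ball seated in well2 at crop (278,110), other wells empty, gate shut. Next ball: the middle one at (0.493, 0.322).

Call:
{"op": "drive_tool", "data": {
  "steps": [
    [-0.18,0.099,0.205,0,0],
    [-0.18,0.099,0.205,0,0],
    [-0.18,0.099,0.205,0,0],
    [-0.18,0.099,0.205,0,0],
    [-0.18,0.099,0.205,0,0],
    [-0.18,0.099,0.205,0,0],
    [-0.18,0.099,0.205,0,0],
    [-0.18,0.099,0.205,0,0],
    [-0.18,0,0,0.2,0],
    [-0.18,0,0,0.15,0],
    [-0.18,0,0,0,0],
    [-0.18,0,0,0,0]
  ]
}}

```text
time_s: 11.05
tcp_pos: [0.4933, 0.3225, 0.0759]
tcp_rot: [[-1.0, 0.001, -0.0], [0.001, 1.0, -0.0], [0.0, -0.0, -1.0]]
force: [0.6, -0.7, 0.0]
gripper_width: 0.0505
finger_force: 0.0
```

Call:
{"op": "drive_tool", "data": {
  "steps": [
    [-0.18,0,0,0.15,0],
    [-0.18,0,0,0.13,0],
    [-0.18,0,0,0.087,0],
    [0,0,0,0,0],
    [1,0,0,0,0],
    [1,0,0,0,0],
    [1,0,0,0,0],
    [1,0,0,0,0],
    [1,0,0,-0.1,0],
    [1,0,0,-0.25,0],
    [1,0,0,-0.31,0],
    [1,0,0,0,0]
  ]
}}

```text
time_s: 12.25
tcp_pos: [0.4957, 0.3239, 0.1249]
tcp_rot: [[-1.0, 0.0, 0.008], [0.0, 1.0, 0.004], [-0.008, 0.004, -1.0]]
force: [1.4, 0.2, -1.1]
gripper_width: 0.0252
finger_force: 39.5
```

Call:
{"op": "drive_tool", "data": {
  "steps": [
    [1,-0.088,-0.223,0,0],
    [1,-0.088,-0.223,0,0],
    [1,-0.088,-0.223,0,0],
    [1,-0.088,-0.223,0,0],
    [1,-0.088,-0.223,0,0],
    [1,-0.088,-0.223,0,0],
    [1,-0.088,-0.223,0,0],
    [1,-0.088,-0.223,0,0],
    [1,-0.088,-0.223,0,0],
    [1,0,0,0,0],
    [1,0,0,0,0]
  ]
}}

```text
time_s: 13.35
tcp_pos: [0.6117, 0.0208, 0.1191]
tcp_rot: [[-1.0, 0.002, -0.0], [0.002, 1.0, 0.0], [0.0, 0.0, -1.0]]
force: [0.5, -0.3, -1.1]
gripper_width: 0.0258
finger_force: 39.6
```

Call:
{"op": "drive_tool", "data": {
  "steps": [
    [1,0,0.004,0.15,0],
    [1,0,0,0.16,0],
    [1,0,0,0.09,0],
    [1,0,0,0.04,0],
    [1,0,0,0,0],
    [1,0,0,0,0],
    [0.1,0,0,0,0],
    [0.05,0,0,0,0],
    [0.05,0,0,0,0],
    [0.05,0,0,-0.1,0],
    [0.05,0,0,-0.2,0],
    [0.05,0,0,-0.2,0]
  ]
}}

```text
time_s: 14.55
tcp_pos: [0.6115, 0.022, 0.129]
tcp_rot: [[-1.0, 0.001, -0.001], [0.001, 1.0, 0.0], [0.001, 0.0, -1.0]]
force: [0.4, 0.4, 0.0]
gripper_width: 0.0407
finger_force: 0.0
```

Run:
```python
from h import *
eyes.camera("side")
for d in eyes.place_of("side","ball_a_center"):print(d)
st()
```

```text
{'location': [0.6161, 0.0763, 0.0516], 'confidence': 0.68}
{'location': [0.6119, -0.033, 0.0183], 'confidence': 0.43}
{'location': [0.612, 0.0259, -0.0002], 'confidence': 0.15}
{'time_s': 14.65, 'joint_pos': [-3.5226, 33.3713, 85.2247, -0.0012, 61.0478, -93.493], 'tcp_pos': [0.6139, 0.0219, 0.1322], 'tcp_rot': [[-1.0, 0.0005, 0.0062], [0.0005, 1.0, -0.0004], [-0.0062, -0.0004, -1.0]], 'force': [1.0676, -0.2369, 0.3148], 'gripper_width': 0.0407, 'finger_force': 0.0}
```

Call:
{"op": "drive_tool", "data": {
  "steps": [
    [-0.18,0.14,0.19,0,0],
    [-0.18,0.14,0.19,0,0],
    [-0.18,0.14,0.19,0,0],
    [-0.18,0.14,0.19,0,0],
    [-0.18,0.14,0.19,0,0],
    [-0.18,0.14,0.19,0,0],
    [-0.18,0.14,0.19,0,0],
    [-0.18,0.14,0.19,0,0],
    [-0.18,0,0,0.2,0],
    [-0.18,0,0,0.15,0],
    [-0.18,0,0,0,0],
    [-0.18,0,0,0,0]
  ]
}}

```text
time_s: 15.85
tcp_pos: [0.4439, 0.25, 0.0758]
tcp_rot: [[-1.0, 0.001, -0.001], [0.001, 1.0, -0.0], [0.001, -0.0, -1.0]]
force: [-0.5, -0.3, 0.2]
gripper_width: 0.0508
finger_force: 0.0
```

Run:
```python
from h import *
S=eyes.camera("side")
B=S[160:260,220:340];A=S[110:210,170:290]
cv2.imwrite("pics/g5.png",cv2.resize(np.hstack([A,B]),None,fx=3.3,fy=3.3,interpolation=cv2.INTER_CUBIC));st()
```

```text
{'time_s': 15.9, 'joint_pos': [22.6634, 31.6749, 102.6092, -0.0016, 45.6901, -67.2865], 'tcp_pos': [0.4443, 0.2501, 0.0764], 'tcp_rot': [[-1.0, 0.0009, 0.0004], [0.0009, 1.0, 0.0002], [-0.0004, 0.0002, -1.0]], 'force': [-0.2924, -0.5669, 0.5499], 'gripper_width': 0.0505, 'finger_force': 0.0}
```

View pics/g5.png

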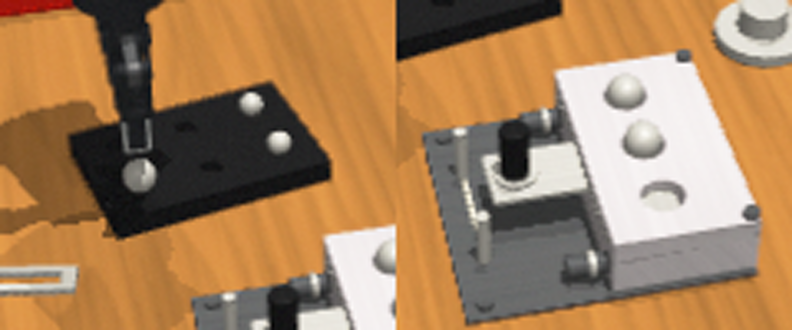

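Balls sit in well2 and well1 (crop (627,92), (643,138)), well0 is empty, and the gripper is straight above the last large ball at (140,177).

Call:
{"op": "drive_tool", "data": {
  "steps": [
    [-0.18,0,0,0.15,0],
    [-0.18,0,0,0.13,0],
    [-0.18,0,0,0.087,0],
    [0,0,0,0,0],
    [1,0,0,0,0],
    [1,0,0,0,0],
    [1,0,0,0,0],
    [1,0,0,0,0],
    [1,0,0,-0.1,0],
    [1,0,0,-0.25,0],
    [1,0,0,-0.31,0],
    [1,0,0,0,0]
  ]
}}

```text
time_s: 17.1
tcp_pos: [0.4463, 0.2512, 0.1248]
tcp_rot: [[-1.0, 0.0, 0.007], [0.0, 1.0, 0.003], [-0.007, 0.003, -1.0]]
force: [-0.5, -0.6, -1.4]
gripper_width: 0.0254
finger_force: 39.5
```

Call:
{"op": "drive_tool", "data": {
  "steps": [
    [1,-0.124,-0.21,0,0],
    [1,-0.124,-0.21,0,0],
    [1,-0.124,-0.21,0,0],
    [1,-0.124,-0.21,0,0],
    [1,-0.124,-0.21,0,0],
    [1,-0.124,-0.21,0,0],
    [1,-0.124,-0.21,0,0],
    [1,-0.124,-0.21,0,0],
    [1,-0.124,-0.21,0,0],
    [1,0,0,0,0],
    [1,0,0,0,0]
  ]
}}

```text
time_s: 18.2
tcp_pos: [0.611, -0.0341, 0.1193]
tcp_rot: [[-1.0, 0.002, -0.001], [0.002, 1.0, 0.0], [0.001, 0.0, -1.0]]
force: [-0.4, 1.4, -0.7]
gripper_width: 0.0256
finger_force: 39.6
```

Call:
{"op": "drive_tool", "data": {
  "steps": [
    [1,0,0.004,0.15,0],
    [1,0,0,0.16,0],
    [1,0,0,0.09,0],
    [1,0,0,0.04,0],
    [1,0,0,0,0],
    [1,0,0,0,0],
    [0.1,0,0,0,0],
    [0.05,0,0,0,0],
    [0.05,0,0,0,0],
    [0.05,0,0,-0.1,0],
    [0.05,0,0,-0.2,0],
    [0.05,0,0,-0.2,0]
  ]
}}

```text
time_s: 19.4
tcp_pos: [0.6108, -0.0328, 0.1294]
tcp_rot: [[-1.0, 0.001, -0.001], [0.001, 1.0, 0.0], [0.001, 0.0, -1.0]]
force: [1.0, 0.4, -1.2]
gripper_width: 0.0407
finger_force: 0.0
```

Run:
```python
from h import *
S=eyes.camera("side")
cv2.imwrite("pics/g6.png",cv2.resize(S[160:260,220:340],None,fx=4,fy=4,interpolation=cv2.INTER_CUBIC));st()
for n in ("top","side"):
  eyes.camera(n); print([(np.round(d["location"],4).tolist(),d["confidence"]) for d in eyes.place_of(n,"handle")])
```

```text
{'time_s': 19.45, 'joint_pos': [-8.6619, 33.2073, 85.11, -0.0015, 61.3529, -98.634], 'tcp_pos': [0.6133, -0.0331, 0.1345], 'tcp_rot': [[-1.0, 0.0005, 0.0057], [0.0005, 1.0, -0.0009], [-0.0057, -0.0009, -1.0]], 'force': [3.6459, -0.4309, 5.8671], 'gripper_width': 0.0406, 'finger_force': 0.0}
[]
[([0.5213, 0.0199, 0.07], 0.97)]
```

View pics/g6.png

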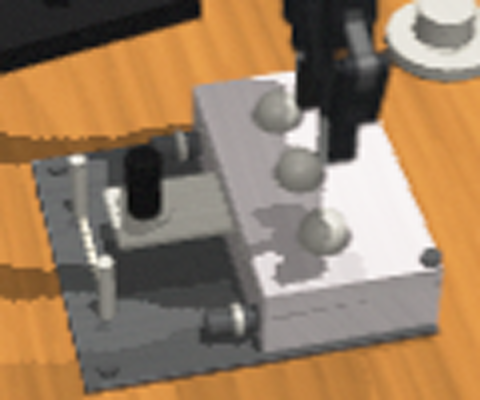

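All three balls sit in the wells (crop (278,110), (298,170), (325,232)) with the gate shut and the handle at (145,180). Now the handle.

Call:
{"op": "drive_tool", "data": {
  "steps": [
    [-0.35,0.156,0.09,0,0],
    [-0.35,0.156,0.09,0,0],
    [-0.35,0.156,0.09,0,0],
    [-0.35,0.156,0.09,0,0],
    [-0.35,0,0,0,0],
    [-0.35,0,0,0.1,0],
    [-0.35,0,0,0,0]
  ]
}}

```text
time_s: 20.35
tcp_pos: [0.5169, 0.0211, 0.112]
tcp_rot: [[-1.0, 0.0, -0.003], [0.0, 1.0, 0.0], [0.003, 0.0, -1.0]]
force: [-0.4, 0.0, 0.2]
gripper_width: 0.0579
finger_force: 0.0
```

Call:
{"op": "drive_tool", "data": {
  "force": 80,
  "steps": [
    [-0.35,0,0,0.15,0],
    [-0.35,0,0,0.15,0],
    [-0.35,0,0,0.09,0],
    [-0.35,0,0,0.04,0],
    [-0.35,0,0,0,0],
    [1,0,0,0,0],
    [1,0,0,0,0],
    [1,0,0,0,0],
    [1,0,0,0,0],
    [1,0,0,0,0]
  ]
}}

```text
time_s: 21.35
tcp_pos: [0.5181, 0.0222, 0.0502]
tcp_rot: [[-1.0, 0.001, 0.002], [0.001, 1.0, 0.001], [-0.002, 0.001, -1.0]]
force: [0.4, 13.7, 9.8]
gripper_width: 0.0204
finger_force: 77.7
```

Call:
{"op": "drive_tool", "data": {
  "steps": [
    [1,0.02,0.004,0,0],
    [1,0.026,0,0,0],
    [1,0.026,0,0,0],
    [1,0.026,0,0,0],
    [1,0.026,0,0,0],
    [1,0.026,0,0,0],
    [1,0.026,0,0,0],
    [1,0.026,0,0,0],
    [1,0.013,0,0,0],
    [1,0,0,0,0],
    [1,0,0,0,0],
    [1,0,0,0,0]
  ]
}}

```text
time_s: 22.55
tcp_pos: [0.4883, 0.0225, 0.0502]
tcp_rot: [[-1.0, 0.001, 0.006], [0.001, 1.0, 0.001], [-0.006, 0.001, -1.0]]
force: [11.6, 14.3, -0.8]
gripper_width: 0.02
finger_force: 78.2
```

Run:
```python
from h import *
S=eyes.camera("side");T=eyes.camera("top")
cv2.imwrite("pics/g7.png",cv2.resize(np.hstack([S[165:260,215:335],T[160:255,215:325]]),None,fx=3.4,fy=3.4,interpolation=cv2.INTER_CUBIC));st()
for t in("handle","mark","ball_a_center"): print(t,[(np.round(d["location"],4).tolist(),round(d["confidence"],2)) for d in eyes.place_of("side",t)])
```

```text
{'time_s': 22.65, 'joint_pos': [-4.4105, 33.2049, 106.8599, 0.1061, 39.6017, -94.4426], 'tcp_pos': [0.4883, 0.0225, 0.0502], 'tcp_rot': [[-1.0, 0.0009, 0.0059], [0.0009, 1.0, 0.0007], [-0.0059, 0.0007, -1.0]], 'force': [10.8015, 13.0184, -1.3006], 'gripper_width': 0.0201, 'finger_force': 78.197}
handle [([0.4896, 0.0224, 0.069], 0.93), ([0.4886, 0.0209, 0.0643], 0.71)]
mark [([0.4874, 0.0192, 0.0676], 0.75)]
ball_a_center []
```

View pics/g7.png

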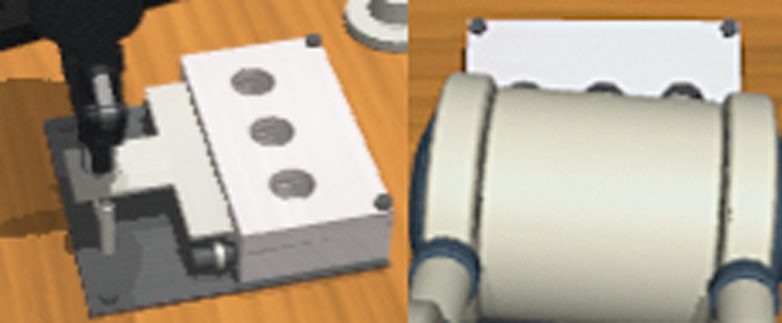

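The wells are now dark and open, the balls have dropped, and the grip stands almost in line with the pins. TCP travel of 29.8 mm and a pull of 11 N put the gate at about 29.5 mm, so I pull 2 mm more.

Call:
{"op": "drive_tool", "data": {
  "steps": [
    [1,0.009,0,0,0],
    [1,0.006,0,0,0],
    [1,0,0,0,0],
    [1,0,0,0,0],
    [1,0,0,0,0],
    [1,0,0,0,0],
    [1,0,0,0,0]
  ]
}}

```text
time_s: 23.5
tcp_pos: [0.4862, 0.0225, 0.0502]
tcp_rot: [[-1.0, 0.001, 0.006], [0.001, 1.0, 0.001], [-0.006, 0.001, -1.0]]
force: [11.7, 13.4, -2.1]
gripper_width: 0.0199
finger_force: 78.2
```

Run:
```python
from h import *
st()
for n in("side","top"):
  eyes.camera(n)
  for t in("handle","mark","ball_a_center","small_a_center","socket0"): print(n,t,[(np.round(d["location"],4).tolist(),round(d["confidence"],2)) for d in eyes.place_of(n,t)])
```

```text
{'time_s': 23.5, 'joint_pos': [-4.4286, 33.1042, 107.1701, 0.1107, 39.3816, -94.4624], 'tcp_pos': [0.4862, 0.0225, 0.0502], 'tcp_rot': [[-1.0, 0.0009, 0.0061], [0.0009, 1.0, 0.0008], [-0.0061, 0.0008, -1.0]], 'force': [11.7262, 13.3512, -2.0609], 'gripper_width': 0.0199, 'finger_force': 78.233}
side handle [([0.4851, 0.0232, 0.0652], 0.82), ([0.6114, -0.0323, 0.0581], 0.17)]
side mark [([0.4902, 0.0179, 0.0688], 0.6)]
side ball_a_center []
side small_a_center [([0.6123, 0.0208, 0.0182], 0.3)]
side socket0 [([0.6135, 0.0228, 0.0166], 0.82), ([0.6148, 0.0231, 0.0003], 0.69), ([0.6152, 0.079, 0.0223], 0.67), ([0.6119, -0.0341, 0.0561], 0.42)]
top handle []
top mark [([0.5667, 0.2721, 0.0247], 0.42)]
top ball_a_center [([0.6106, 0.024, 0.0184], 0.67)]
top small_a_center [([0.5676, 0.2725, 0.0255], 0.48)]
top socket0 [([0.608, -0.0352, 0.0232], 0.94), ([0.613, 0.0732, 0.0212], 0.93), ([0.6137, 0.0237, 0.0181], 0.79), ([0.6166, -0.0348, 0.0171], 0.47)]
```

Gate is about 31.9 mm out, steady, with 11.7 N of spring pull. A ball is seen at socket height.

```bash
python3 -c "
from rig import r
print(r.hand_in())"
```

```text
the job is handed in; nothing more can be done
None
```

I handed the job in at 23.5 s with the gripper holding the gate about 32 mm out and steady; all three wells look empty, though only the middle ball was seen at socket depth, and no verdict was returned.

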